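# Jack up the rectifier stand and hold the handle down

## Task

One side of the rectifier's stand has to come up so that its levelling feet can be changed: set the red ratchet jack square on under the yellow lift bracket, its saddle centred below the red mark, standing flat on the bench. Then pump the handle, letting it come back up between strokes, until both feet on that side hang about a centimetre clear of the bench, no higher. Finish with your hand still holding the handle down at the bottom of its stroke, so that the load cannot settle back; do not shove the stand, lean on it or disturb the spare foot, the beaker and the spanner.

Things in the scene. Friction and masses are not known exactly. Their poses are not given: they have to be found in the camera images.
- jack: red ratchet jack, 1 kg, loose. Origin: underside of its base, below the axis of the column; x points forward to the saddle. Base 8 mm thick: 90 mm wide from x -30 to +85 mm, tail 50 mm wide back to x -187 mm under the handle. Column 40 mm wide across y with flat sides, 40 mm along x, top at z 156 mm: grip it across y at z 120 to 155 mm to carry it. Centre of mass 12 mm behind the axis
- saddle (a point): centre of the top of the saddle, a round steel pad 32 mm across on the toe: 58 mm in front of the column axis, 37.5 mm above the bench while the toe is right down (12.5 mm below the lift bracket). The toe reaches 14 mm past it, the base 27 mm
- toe (a joint): height of toe and saddle above their lowest place, 0 to 0.042 m. The rack catches every 6 mm: when the handle goes back up, the toe settles by up to 6 mm on to the last tooth passed, and stays there
- handle (a joint): pump handle: 0 rad all the way up (sprung), 0.775 at the bottom stop. Pivot 32 mm behind the column axis, 80 mm up; it slopes 0.42 rad up to the rear at 0, 0.355 rad down at the stop. A full stroke raises the toe 14 mm, 11.5 stay when let up; the first closes the gap, with the second held down the feet hang 10 mm up. Push at the grip: 4 N empty, 7 to 12 N loaded
- handle_grip (a point): middle of the upper face of the handle's black rubber grip (80 mm long, 28 wide, 18 thick; its axis passes through the pivot, 130 mm away); push it down from above with closed fingertips or pinch it across its width. About 141 mm above the bench when up, 43 mm when down
- stand: beige rectifier bolted on a low stand of aluminium profile (240 x 260 mm, rails 46 to 76 mm up, top 189 mm), 5 to 9 kg, standing loose on four black rubber feet. Origin on the bench under its centre; the lift bracket is on its -x side, so the jack goes in along the stand's +x, with the two x axes parallel
- lift_mark (a point): point on the underside of the yellow lift bracket, below the red mark on its top; 50 mm above the bench before lifting. The bracket is a 6 mm plate, 50 mm wide, sticking out 52 mm from the rail; the mark is 27 mm out from the rail, 147 mm from the stand's centre
- foot_a (a point): underside of the foot at one end of the bracket side (110 mm to the stand's +y, 100 mm to its -x); its z is the clearance under the foot
- foot_b (a point): underside of the foot at the other end of the bracket side (110 mm to the stand's -y)
- spare_foot: a new levelling foot, rubber disc 36 mm across with a steel stem, 56 mm high, origin under its centre: leave it
- beaker: a white plastic beaker, 72 mm across and 85 mm high, origin under its centre: leave it
- spanner: a steel spanner 160 mm long lying flat, origin under its centre: leave it

How it is judged:
On the way, in this order (a step that is already met when the one before it is completed fails the run):
1. the jack stands flat on the bench, square on, its saddle still down and within 12 mm of the mark (horizontal distance between saddle and lift_mark below 0.012 m and height (world z) of jack below 0.002 m and angle between jack's own z axis and vertical below 0.03 rad and angle between the x axis of jack and the x axis of stand, either way round below 0.22 rad and linear speed of jack below 0.02 m/s and value of joint toe below 0.003 m), for 0.2 s.
2. a stroke has been pumped: the toe is up by at least one tooth with the handle back up (value of joint toe above 0.004 m and value of joint handle below 0.15 rad), for 0.1 s.
At the end, for the whole second after the job is handed in: fingers hold the handle down (over 0.66 rad, 2 N); jack flat, square to 0.25 rad, saddle within 16 mm of the mark, carrying over 8 N; both bracket-side feet 5 to 16 mm above the bench, still; robot off the stand; stand moved under 30 mm, bystanders under 20 mm (value of joint handle above 0.66 rad and contact force between the fingers and jack above 2 N and height (world z) of foot_a between 0.005 and 0.016 m and height (world z) of foot_b between 0.005 and 0.016 m and contact force between jack and stand above 8 N and contact force between each of the arm, the fingers and stand below 1 N and horizontal distance between saddle and lift_mark below 0.016 m and angle between the x axis of jack and the x axis of stand, either way round below 0.25 rad and height (world z) of jack below 0.004 m and angle between jack's own z axis and vertical below 0.05 rad and linear speed of stand below 0.02 m/s and distance of stand from where it was at the start of the episode below 0.03 m and distance of each of spare_foot, beaker, spanner from where it was at the start of the episode below 0.02 m); the arm keeps its last pose, push and grip.
It fails at once if the stand is shoved more than 40 mm (distance of stand from where it was at the start of the episode above 0.04 m).
It fails at once if the robot leans on the stand with more than 20 N (contact force between any of the arm, the fingers and stand above 20 N).
It fails at once if the spare foot, the beaker or the spanner is moved more than 20 mm (distance of any of spare_foot, beaker, spanner from where it was at the start of the episode above 0.02 m).
It fails at once if the feet are lifted more than 25 mm (height (world z) of any of foot_a, foot_b above 0.025 m).
It also fails if it takes over 59 s, if anything falls off the work surface, if the arm or the gripper's body presses on something with over 40 N, if the wrist force passes 120 N, or if a joint passes its speed limit or range.

## Robot

A 7-joint arm with a two-finger parallel gripper is mounted at the origin on the work surface. World frame = base frame: x ahead of the robot, y to its left, z up, the work surface at z = 0. Lengths are in m, angles in rad, forces in N, time in s.
With the tool pointing down it reaches from about 0.35 to 0.9 m from the base axis. Payload 8.1 kg.
Tool frame: the origin (TCP) lies on the centre line of the jaws, within the pads' length; the fingertips stand 19 mm ahead of it and the grasp point (between the pads) is the TCP (manip.tip_extent is the distance from the TCP to the fingertips, in m); z points along the fingers, y is the line along which they close (so a half turn about z gives the same grasp; the last joint's range is limited). The gripper opens to 92 mm and grips with 3 to 60 N. Pads are 19 mm wide; open, the fingers measure 130 mm over their backs; the gripper's body (75 mm by 190 mm) begins 47 mm behind the grasp point.
Start: joints at [1.121, 0.434, 0.025, 1.573, -0.012, 1.134, -0.075], TCP at [0.212, -0.588, 0.246] pointing down, gripper open.
Joint ranges: [-2.62, 2.62], [-0.44, 2.09], [-1.27, 1.32], [0.08, 2.57], [-1.32, 4.46], [0.12, 2], [-2.74, 2.74]. Speed limits (rad/s): [2.22, 2.22, 3.01, 3.01, 3.14, 3.14, 3.14].

## Interface

Orientations are given as a rotation vector (axis times angle).
In Python, from plant import manip gives the robot as it stands.
- The arm moves only by the tool arm_command, never from a script. Its arguments are lists of equal length, an entry for each row: "hand": the opening, from -1 (shut) to 1 (fully open); "translation": the shift along the tool's x, y, z in mm, a list of three; "twist": the turn about the tool's z in rad. In form: {"hand": [hand, ...], "translation": [[dx, dy, dz], ...], "twist": [twist, ...]}. A call has 1 to 12 rows; each row shifts and turns the commanded pose from where the row before left it, along the tool's axes as they then stand; what a row does not reach is not made up. A row lasts 1/8 s, in which the tool goes at most 62.5 mm and 10.7 degrees, less where a joint would pass 70% of its speed; a pose out of reach is approached as far as the arm can. A call is refused whole if a number of a shift passes 62.5 or a number of a turn 0.188, either way. A call with a gripper value outside its range is refused whole. The fingers move at their own pace and stop on an object; "force" is the grip in N (left out, the last holds). Time passes only in rows, so rows that do not move let the fingers close. It gives the time, the measured TCP pose, the force, the opening and the grip force at its end, in the units of the state.
- manip.sense(): the state, without advancing time (a new reading comes with each control period).
- manip.snapshot(name): name is "scene" or "top" or "wrist"; returns the picture (420x560x3 uint8, blue, green, red); there is no depth.
- manip.camera_info(name): a dict with "fx", "fy", "cx", "cy" (pixels), "rvec" (rotation vector, rad) and "tvec" (3), from world to camera coordinates, as OpenCV has them; the wrist camera has in their place "T_tool_cam" (4x4, takes a point from camera to tool coordinates, whose origin is the TCP and whose axes are the flange's). Camera axes: x right, y down, z forward; pixel columns grow to the right and rows downward; lengths in m; the calibration is good to about 2 mm. A picture is of the moment at which its call begins: read the wrist's pose just before it. camera_info takes no time and is no camera call.
- manip.job_done(): hands the job in; it is judged then, once.
The state is a dict: "clock": time; "joints": joint angles; "qvel": joint speeds; "joint_efforts": joint torques, N m; "position": TCP position; "orientation": TCP orientation; "contact_force": force on the tool from outside, world axes, zero at the start; "wrist_torque": the same for the moment, N m; "gripper_width": opening from 0.0 (shut) to 1.0 (fully open); "grip_force": force on a finger pad.
Only numpy, scipy, OpenCV 4.12 (cv2) and the standard library are available. Lean on these libraries where they do the work, as an engineer would, in place of code of your own. Each camera call takes 0.05 s, during which the arm holds its last target. There are 200 camera calls.

## Working session

There is one attempt and no reset: what is moved stays moved. The work goes in short steps, Python scripts to look and compute and a tool call to move; the robot and the scene stay as the last step left them, time stands still between calls to the robot, and variables do not carry over. Pictures are saved under pics/ and viewed, at most 12 in all, crops included, and the job is handed in when it is done.

Besides the shell and the picture viewer there is one more tool, called after "Request:" as name(argument=value, ...) on one line, values as JSON. arm_command: Moves the arm, as the interface text tells. Its arguments: {"type":"object","properties":{"hand":{"type":"array"},"translation":{"type":"array"},"twist":{"type":"array"},"force":{"type":"number"}},"required":["hand","translation","twist"]}

```bash
mkdir -p pics; cat > h.py <<'E'
import numpy as np, cv2
from plant import manip
def ray(name,u,v):
    c=manip.camera_info(name); R=cv2.Rodrigues(np.array(c['rvec'],float))[0]; t=np.array(c['tvec'],float)
    d=R.T@np.array([(u-c['cx'])/c['fx'],(v-c['cy'])/c['fy'],1]); return -R.T@t,d
def at(name,u,v,z):
    o,d=ray(name,u,v); return o+d*(z-o[2])/d[2]
def proj(name,P):
    c=manip.camera_info(name); K=np.array([[c['fx'],0,c['cx']],[0,c['fy'],c['cy']],[0,0,1.]])
    return cv2.projectPoints(np.array(P,float).reshape(-1,1,3),np.array(c['rvec'],float),np.array(c['tvec'],float),K,None)[0][:,0]
E
python3 - <<'E'
from h import *
s=manip.sense(); print(s['clock'],s['position'],s['orientation'],s['gripper_width'])
for n in ('top','scene'):
    im=manip.snapshot(n); cv2.imwrite(f'pics/{n}0.png',cv2.resize(im,None,fx=1.4,fy=1.4,interpolation=cv2.INTER_CUBIC))
    np.save(f'pics/{n}0.npy',im); o,d=ray(n,280,210); print(n,o,d, at(n,280,210,0))
E
```

```text
0.0 [ 0.21221626 -0.58734117  0.24494577] [-3.09298031e+00 -5.41685269e-01  6.19320239e-04] 0.9990070619354974
top [0.42903469 0.1091507  1.32584595] [ 0.13820721 -0.00371124 -0.99039932] [0.61405245 0.10418246 0.        ]
scene [1.10260239 0.46832916 0.71571718] [-0.58539566 -0.43033436 -0.68712039] [0.49284356 0.020085   0.        ]
```

View pics/top0.png

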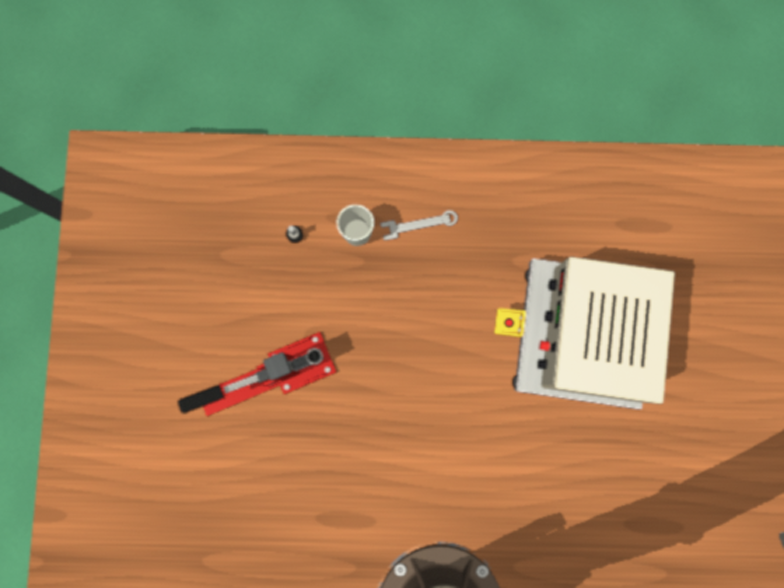

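View pics/scene0.png

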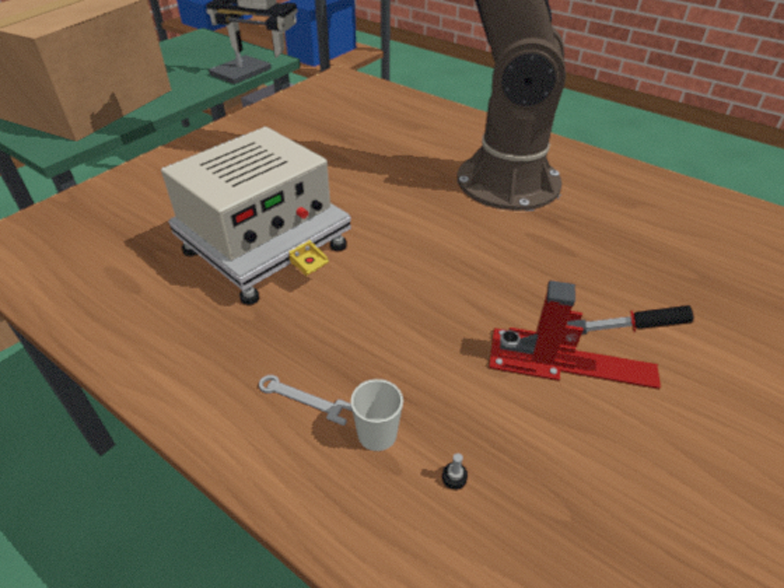

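The top view (×1.4) shows the jack with its saddle at (314,355), column top at (277,366) and grip at about (201,400). The bracket mark is at (509,322), and the stand's bracket-side rail runs from (532,259) to (517,391). The beaker, spanner and spare foot are well above both. The jack has to travel towards -y.

```bash
python3 - <<'E'
from h import *
im=np.load('pics/top0.npy'); s=1.4
def d(u,v,z): return at('top',u/s,v/s,z)
# refine red mark centroid
b,g,r=[im[...,i].astype(int) for i in range(3)]
m=(r>120)&(g<70)&(b<70); ys,xs=np.nonzero(m[222:240,355:375]); mk=np.array([xs.mean()+355,ys.mean()+222]); print('markpx',mk*s,len(xs))
M=at('top',*mk,0.056); print('mark',M)
y=(r>170)&(g>150)&(b<90); ys,xs=np.nonzero(y); print('yellow px',xs.min()*s,xs.max()*s,ys.min()*s,ys.max()*s)
for n,p in dict(saddle=(314,355,.0375),coltop=(277,366,.156),tail1=(206,415,.008),c1=(322,333,.008),c2=(338,372,.008),grip=(201,400,.141),railA=(532,259,.076),railB=(517,391,.076),beak=(356,224,.085),boxA=(568,258,.189),boxB=(674,270,.189),boxC=(663,402,.189),boxD=(554,388,.189),sparetop=(293,231,.056),sp1=(450,217,.005),sp2=(390,232,.005)).items(): print(n,d(*p).round(4))
# scene check
s0=np.array(manip.camera_info('scene')['tvec'])
print('scene saddle',at('scene',510/s,338/s,.0375),'mark',at('scene',309.5/s,260/s,.056),'coltop',at('scene',561/s,292/s,.156))
# crops
c1=cv2.resize(im[225:305,120:250],None,fx=6,fy=6,interpolation=cv2.INTER_CUBIC)
cv2.imwrite('pics/c1.png',c1)
E
```

```text
markpx [508.43333333 322.        ] 12
mark [ 0.55560178 -0.12541818  0.056     ]
yellow px 494.2 523.6 308.0 336.0
saddle [0.484  0.2558 0.0375]
coltop [0.458  0.3076 0.156 ]
tail1 [0.3618 0.4695 0.008 ]
c1 [0.53   0.2446 0.008 ]
c2 [0.4521 0.2096 0.008 ]
grip [0.3949 0.4437 0.141 ]
railA [ 0.6786 -0.1685  0.076 ]
railB [ 0.4219 -0.1375  0.076 ]
beak [0.7389 0.1777 0.085 ]
boxA [ 0.6592 -0.2078  0.189 ]
boxB [ 0.6416 -0.3968  0.189 ]
boxC [ 0.4088 -0.3685  0.189 ]
boxD [ 0.429  -0.1796  0.189 ]
sparetop [0.729  0.3047 0.056 ]
sp1 [ 0.7783 -0.0136  0.005 ]
sp2 [0.7434 0.111  0.005 ]
scene saddle [0.49074694 0.26059999 0.0375    ] mark [ 0.56028346 -0.12007021  0.056     ] coltop [0.47007865 0.31327359 0.156     ]
```

View pics/c1.png

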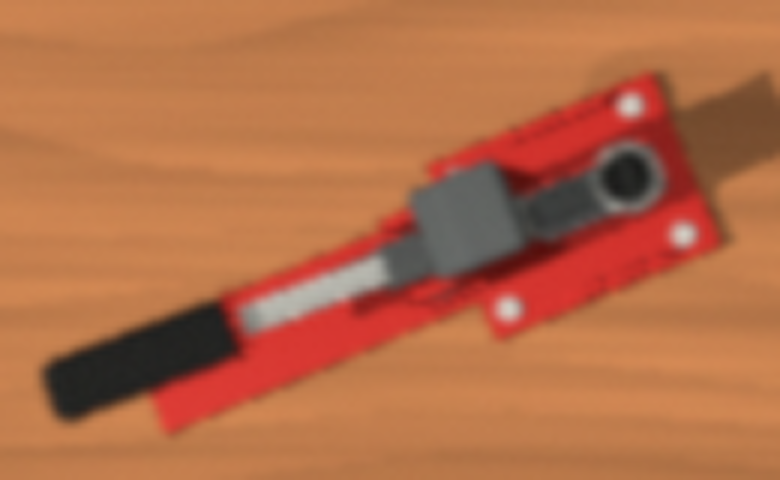

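The crop gives the jack's base corners, its saddle ring at (628,177) and its column top. I'll fit the jack's pose and plan the approach.

```bash
cat >> h.py <<'E'
from scipy.optimize import least_squares
def pose():
    s=manip.sense(); return np.array(s['position'],float),cv2.Rodrigues(np.array(s['orientation'],float))[0],s
def to_tool(target,yaw_y):
    """shift in tool axes (mm) and twist to reach target with tool y along world yaw_y (mod pi not applied)"""
    p,R,s=pose(); d=R.T@(np.array(target)-p)*1000; cur=np.arctan2(R[1,1],R[0,1])
    dy=(yaw_y-cur+np.pi)%(2*np.pi)-np.pi
    return d.round(1),round(-dy,3),cur
def fitjack(cam,uv,P):
    def f(q):
        c,s=np.cos(q[2]),np.sin(q[2]); W=np.array(P)@np.array([[c,-s,0],[s,c,0],[0,0,1]]).T+[q[0],q[1],0]
        return (proj(cam,W)-uv).ravel()
    return least_squares(f,[.5,.2,-1.2],loss='soft_l1')
E
python3 - <<'E'
from h import *
uv=np.array([(168,433),(660,72),(728,240),(503,338),(430,162),(628,177),(415,190),(490,163),(525,243),(448,277)])/6+[120,225]-0.4
P=[(-.187,-.025,.008),(.085,.045,.008),(.085,-.045,.008),(-.03,-.045,.008),(-.03,.045,.008),(.058,0,.0375),(-.02,.02,.156),(.02,.02,.156),(.02,-.02,.156),(-.02,-.02,.156)]
r=fitjack('top',uv,P); print(r.x, r.fun.reshape(-1,2).round(2).tolist())
x,y,a=r.x
print(to_tool((x,y,.25),a+np.pi/2))
E
```

```text
[ 0.45971577  0.30702844 -1.15326809] [[0.13, -0.04], [-0.6, -0.62], [-0.01, 0.78], [-0.56, 0.43], [-0.06, 0.07], [0.65, -0.25], [-1.01, 0.17], [1.38, -1.51], [1.4, -0.06], [-0.7, 0.52]]
(array([ 536.7, -757.1,   -4. ]), np.float64(-1.642), np.float64(-1.224077957774129))
```

Request:
arm_command(hand=[1, 1], translation=[[0, 0, -30], [0, 0, 0]], twist=[0, 0])

```text
clock: 0.35
position: [0.2128, -0.5887, 0.2775]
orientation: [3.091, 0.541, 0.001]
contact_force: [0.0, -0.1, -0.2]
gripper_width: 1.003
grip_force: 0.0
```

Request:
arm_command(hand=[1, 1, 1, 1, 1, 1, 1, 1, 1, 1, 1, 1], translation=[[33, -47, 0], [40, -42, 0], [45, -36, 0], [50, -30, 0], [53, -23, 0], [56, -15, 0], [57, -8, 0], [58, 0, 0], [57, 8, 0], [56, 16, 0], [53, 23, 0], [49, 30, 0]], twist=[-0.137, -0.137, -0.137, -0.137, -0.137, -0.137, -0.137, -0.137, -0.137, -0.137, -0.137, -0.137])

```text
clock: 1.85
position: [0.3967, 0.0825, 0.2754]
orientation: [1.704, 2.639, -0.0]
contact_force: [1.8, -1.5, -0.4]
gripper_width: 1.004
grip_force: 0.0
```

```bash
python3 - <<'E'
from h import *
print(to_tool((.460,.307,.25),.418), pose()[2]['joints'])
E
```

```text
(array([178.6, 150.1,  25.3]), np.float64(0.006), np.float64(0.42393817748491935)) [ 0.37083591  0.11105893 -0.7543397   1.97316356  0.0860916   1.08896774
  0.00353762]
```

Request:
arm_command(hand=[1, 1, 1, 1, 1, 1], translation=[[36, 30, 5], [36, 30, 5], [36, 30, 5], [36, 30, 5], [35, 30, 5], [0, 0, 0]], twist=[0.006, 0, 0, 0, 0, 0])

```text
clock: 2.6
position: [0.461, 0.3086, 0.2493]
orientation: [-1.71, -2.632, -0.0]
contact_force: [-0.7, -0.5, -0.0]
gripper_width: 1.003
grip_force: 0.0
```

```bash
python3 - <<'E'
from h import *
print(to_tool((.460,.307,.138),.418))
im=manip.snapshot('wrist'); cv2.imwrite('pics/w1.png',im)
c=manip.camera_info('wrist');p,R,s=pose();T=np.array(c['T_tool_cam']);print(T.round(3))
# project predicted column top centre
for P in [(.460,.307,.156)]:
    q=np.linalg.inv(T)@np.r_[R.T@(np.array(P)-p),1]; print(c['fx']*q[0]/q[2]+c['cx'],c['fy']*q[1]/q[2]+c['cy'],c['fx']/q[2])
E
```

```text
(array([ -1.3,  -1.4, 111.3]), np.float64(0.0), np.float64(0.4183234059156647))
[[ 0.    -0.954 -0.301  0.083]
 [ 1.    -0.     0.001 -0.   ]
 [-0.001 -0.301  0.954 -0.138]
 [ 0.     0.     0.     1.   ]]
279.933608863411 231.9421656224923 1533.6433512187355
```

View pics/w1.png

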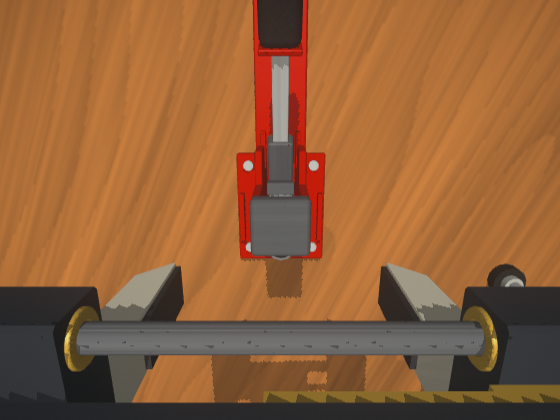

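The wrist view shows the column top centred at (280,227), against a predicted (280,232), so the fit is within 3 mm. The column lies between the fingers and is square to them.

Request:
arm_command(hand=[1, 1, 1, 1, -1, -1, -1, -1, -1, -1], translation=[[1, -1, 37], [0, 0, 37], [0, 0, 37], [0, 0, 0], [0, 0, 0], [0, 0, 0], [0, 0, 0], [0, 0, 0], [0, 0, 0], [0, 0, 0]], twist=[0, 0, 0, 0, 0, 0, 0, 0, 0, 0], force=50)

```text
clock: 3.9
position: [0.461, 0.306, 0.1398]
orientation: [1.717, 2.63, 0.001]
contact_force: [2.2, 1.7, 2.9]
gripper_width: 0.435
grip_force: 49.9
```

Request:
arm_command(hand=[-1, -1, -1, -1, -1], translation=[[0, 0, -5], [0, 0, -10], [0, 0, -15], [0, 0, 0], [0, 0, 0]], twist=[0, 0, 0, 0, 0])

```text
clock: 4.53
position: [0.4606, 0.3055, 0.1697]
orientation: [1.718, 2.63, -0.0]
contact_force: [-1.0, -0.0, -10.5]
gripper_width: 0.434
grip_force: 49.9
```

```bash
python3 - <<'E'
from h import *
# target column: mark - 58mm along stand x; pre-pose 150mm further back, lifted 30mm
a=-1.683; X=np.array([np.cos(a),np.sin(a)]); M=np.array([.5556,-.1254])
p,R,s=pose()
off=p[:2]-[.460,.307]; print('tool-col offset',off)
for b in (.13,0):
    C=M-X*(.058+b); print(C,to_tool((*C,p[2]),a+np.pi/2))
print(s['grip_force'],s['gripper_width'],s['contact_force'],s['wrist_torque'])
im=manip.snapshot('scene'); cv2.imwrite('pics/s1.png',im)
E
```

```text
tool-col offset [ 0.0005853  -0.00150666]
[0.57665006 0.06141781] (array([-2.701e+02,  8.100e+00,  1.000e-01]), np.float64(0.526), np.float64(0.41375074985870697))
[ 0.56209417 -0.06776472] (array([-3.826e+02, -5.710e+01,  1.000e-01]), np.float64(0.526), np.float64(0.41375074985870697))
49.94452714920044 0.4343878972836737 [ -0.98974529  -0.03374415 -10.54953525] [-0.14116451 -0.18046603 -0.04444173]
```

View pics/s1.png

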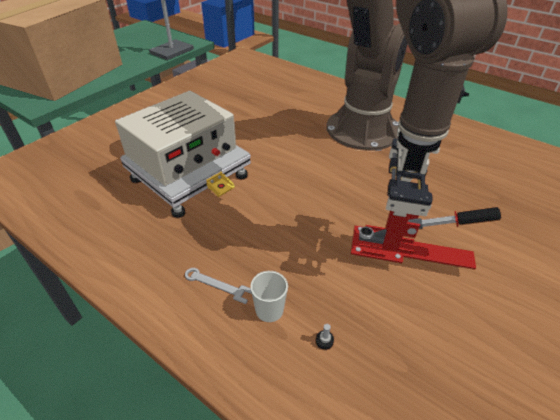

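The jack hangs level in the gripper. Next I'll carry it to a pre-pose in front of the bracket.

Request:
arm_command(hand=[-1, -1, -1, -1, -1, -1, -1, -1, -1, -1], translation=[[-34, 1, 0], [-34, 3, 0], [-34, 5, 0], [-33, 8, 0], [-33, 10, 0], [-32, 12, 0], [-31, 14, 0], [-30, 16, 0], [0, 0, 0], [0, 0, 0]], twist=[0.066, 0.066, 0.066, 0.066, 0.066, 0.066, 0.066, 0.066, 0, 0])

```text
clock: 5.82
position: [0.5771, 0.0588, 0.1694]
orientation: [-2.344, -2.09, 0.0]
contact_force: [-1.0, 1.5, -10.4]
gripper_width: 0.433
grip_force: 50.0
```

```bash
python3 - <<'E'
from h import *
print(to_tool((.5766,.0614,.1438),-1.683+np.pi/2), to_tool((.5621,-.0678,.1438),-1.683+np.pi/2))
im=manip.snapshot('top'); np.save('pics/top1.npy',im)
cv2.imwrite('pics/t1.png',cv2.resize(im[180:300,270:430],None,fx=5,fy=5,interpolation=cv2.INTER_CUBIC))
E
```

```text
(array([ 2.5, -0.8, 25.6]), np.float64(-0.002), np.float64(-0.11450555961551366)) (array([-127.5,   -0.5,   25.5]), np.float64(-0.002), np.float64(-0.11450555961551366))
```

View pics/t1.png

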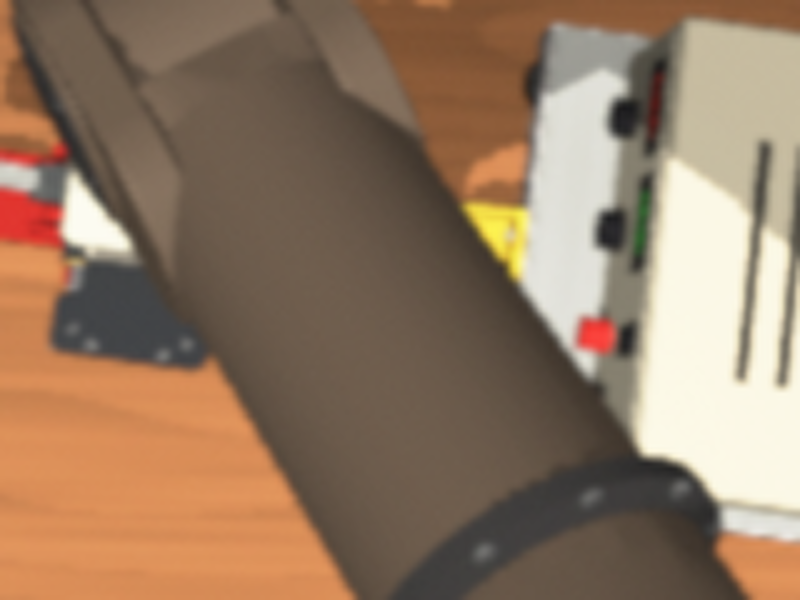

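The arm hides the saddle from the top camera. I'll lower to near the bench and use the scene camera for the relative measurement.

Request:
arm_command(hand=[-1, -1, -1, -1], translation=[[2, -1, 12], [0, 0, 13], [0, 0, 0], [0, 0, 0]], twist=[0, 0, 0, 0])

```text
clock: 6.38
position: [0.5766, 0.061, 0.1446]
orientation: [-2.344, -2.091, 0.0]
contact_force: [0.9, 0.5, -10.2]
gripper_width: 0.43
grip_force: 50.0
```

```bash
python3 - <<'E'
from h import *
p,R,s=pose(); print(p)
im=manip.snapshot('scene'); np.save('pics/s2.npy',im)
X=-R[:,0]; S=p+.058*X; S[2]=.0375+p[2]-.1398
M=np.array([.5556,-.1254,.056])
q=proj('scene',[S,M]); print(q)
x0,y0=int(q[:,0].min()-50),int(q[:,1].min()-40)
print(x0,y0)
c=im[y0:y0+120,x0:x0+160]
cv2.imwrite('pics/s2.png',cv2.resize(c,None,fx=5,fy=5,interpolation=cv2.INTER_CUBIC))
E
```

```text
[0.57655904 0.06099451 0.14459108]
[[255.87866716 211.75117481]
 [220.79937425 183.98681736]]
170 143
```

View pics/s2.png

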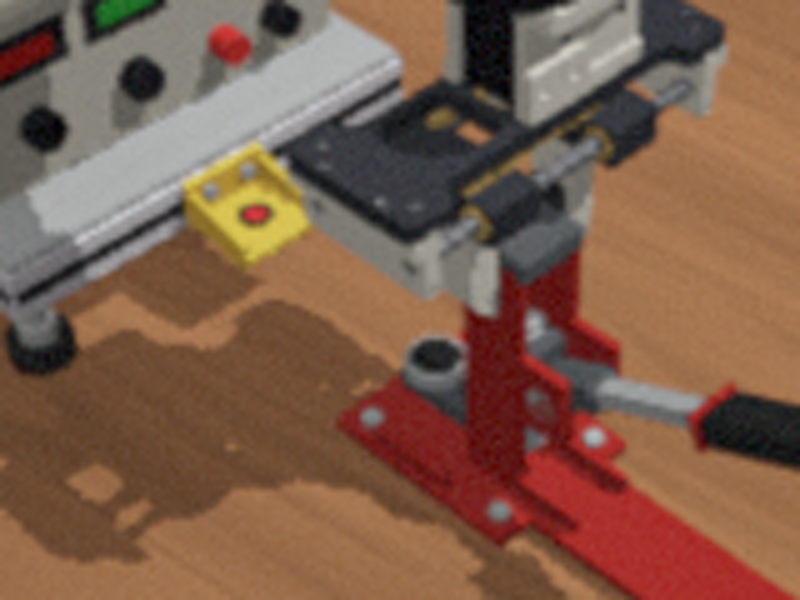

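The scene crop puts the saddle at (436,355), full-image (257.2,214.0), and the mark at (257,214), full-image (221.4,185.8).

```bash
python3 - <<'E'
from h import *
p,R,s=pose(); h=p[2]-.1398
S=at('scene',256.8,213.6,.0375+h); M=at('scene',221.0,185.4,.056); d=M-S; d[2]=0
print(S,M,d,'tool mm',R.T@d*1000, 'bykin',to_tool((.5621,-.0678,p[2]),-1.683+np.pi/2))
E
```

```text
[0.5738862  0.0095127  0.04258808] [ 0.55946927 -0.12108074  0.056     ] [-0.01441694 -0.13059344  0.        ] tool mm [-1.31385733e+02  5.31916404e-01 -2.40596746e-02] bykin (array([-1.297e+02,  1.000e-01, -0.000e+00]), np.float64(-0.002), np.float64(-0.11399885079221668))
```

Request:
arm_command(hand=[-1, -1, -1, -1, -1, -1, -1, -1, -1, -1], translation=[[-20, 0, 2], [-22, 0, 0], [-22, 0, 0], [-22, 0, 0], [-22, 0, 0], [-23, 0, 0], [0, 0, 0], [0, 0, 1.5], [0, 0, 1.5], [0, 0, 0]], twist=[0, 0, 0, 0, 0, 0, 0, 0, 0, 0])

```text
clock: 7.68
position: [0.5621, -0.0688, 0.1402]
orientation: [2.343, 2.092, 0.001]
contact_force: [-0.9, -2.1, -4.4]
gripper_width: 0.436
grip_force: 50.0
```

```bash
python3 - <<'E'
from h import *
p,R,s=pose(); print(p,s['contact_force'],s['wrist_torque'])
im=manip.snapshot('scene'); np.save('pics/s3.npy',im)
cv2.imwrite('pics/s3.png',cv2.resize(im[110:250,130:310],None,fx=4.2,fy=4.2,interpolation=cv2.INTER_CUBIC))
E
```

```text
[ 0.56206022 -0.06878788  0.14015786] [-0.88987357 -2.0723319  -4.36580413] [0.30435583 0.15569215 0.06538025]
```

View pics/s3.png

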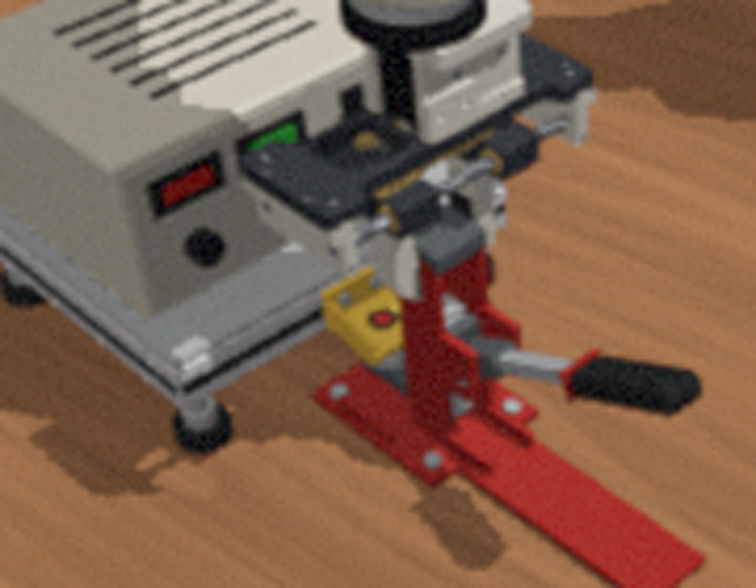

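The jack is under the bracket, standing square, with the mark still at its old pixel. I'll release it and retreat upward.

Request:
arm_command(hand=[-1, 0.3, 0.6, 0.6, 0.6, 0.6, 0.6, 0.6, 0.6], translation=[[0, 0, 0.5], [0, 0, 0], [0, 0, 0], [0, 0, 0], [0, 0, -20], [0, 0, -40], [0, 0, -40], [0, 0, 0], [0, 0, 0]], twist=[0, 0, 0, 0, 0, 0, 0, 0, 0])

```text
clock: 8.85
position: [0.5614, -0.0694, 0.2388]
orientation: [-2.345, -2.091, 0.001]
contact_force: [-0.9, -0.2, 0.2]
gripper_width: 0.8
grip_force: 0.0
```

Request:
arm_command(hand=[-1, -1, -1, -1, -1, -1], translation=[[38, 0, 0], [38, 0, 0], [38, 0, 0], [38, 0, 0], [0, 0, 0], [0, 0, 0]], twist=[0, 0, 0, 0, 0, 0])

```text
clock: 9.6
position: [0.5785, 0.0809, 0.238]
orientation: [-2.344, -2.091, 0.003]
contact_force: [-0.1, -0.1, -0.4]
gripper_width: 0.198
grip_force: 0.0
```

```bash
python3 - <<'E'
from h import *
p,R,s=pose(); print(p,s['gripper_width'],s['contact_force'],s['joints'])
a=manip.snapshot('scene'); b=manip.snapshot('top'); np.save('pics/top2.npy',b)
A=cv2.resize(a[110:250,150:350],(800,560),interpolation=cv2.INTER_CUBIC)[:,:400]; 
B=cv2.resize(b[190:290,270:390],(480,400),interpolation=cv2.INTER_CUBIC)
im=np.zeros((560,800,3),np.uint8); A=cv2.resize(a[130:240,180:280],(400,440),interpolation=cv2.INTER_CUBIC); im[:440,:400]=A
im[:400,400:]=cv2.resize(b[180:280,290:390],(400,400),interpolation=cv2.INTER_CUBIC); cv2.imwrite('pics/s4.png',im)
E
```

```text
[0.57847288 0.08091154 0.23800866] 0.19803492217508206 [-0.10284566 -0.09776716 -0.43782486] [ 0.20694414  0.45185412 -0.62253305  1.64575062  0.28448353  1.13832052
 -0.60302744]
```

View pics/s4.png

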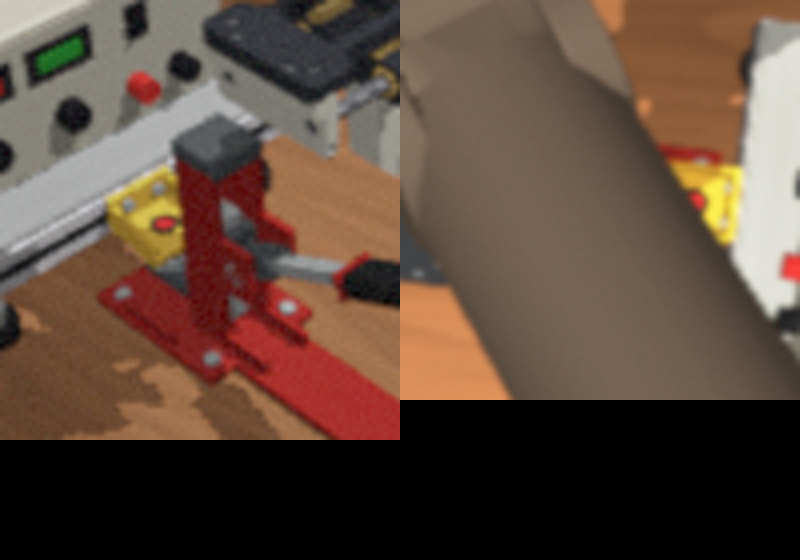

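The jack stands free under the bracket. The left panel shows the mark at (165,224), the base corners at (98,297) and (213,380), and the column top. I'll fit these to check the placement.

```bash
python3 - <<'E'
from h import *
uv=np.array([(98,297),(213,380),(176,150),(232,178),(264,140),(208,116)])/4+[180,130]-.4
P=[(.085,.045,.008),(-.03,.045,.008),(.02,.02,.156),(-.02,.02,.156),(-.02,-.02,.156),(.02,-.02,.156)]
r=fitjack('scene',uv,P); x=r.x; print(x,r.fun.reshape(-1,2).round(1).tolist())
S=x[:2]+.058*np.array([np.cos(x[2]),np.sin(x[2])]); M=at('scene',165/4+180-.4,224/4+130-.4,.056); print('saddle',S,'mark',M)
# grip target using kinematic jack pose
p,R,s=pose(); C=np.array([.5620,-.0690]); X=-R[:2,0]
print('TCP->above grip', to_tool((*(C-X*.150),.185),-1.683+np.pi/2))
E
```

```text
[ 0.56927628 -0.05676245 -1.67330785] [[-0.4, 0.8], [0.5, 1.6], [-1.3, -1.6], [-3.6, -1.3], [1.1, 0.5], [3.4, -0.5]]
saddle [ 0.56334102 -0.11445797] mark [ 0.56029469 -0.12083589  0.056     ]
TCP->above grip (array([ 0.1,  0.6, 53.4]), np.float64(-0.004), np.float64(-0.1159295433523554))
```

```bash
python3 - <<'E'
from h import *
f=lambda u,v:at('scene',u/4+180-.4,v/4+130-.4,.008)
A=f(98,297);B=f(213,380);print(A,B,np.linalg.norm(A-B))
d=(A-B)/np.linalg.norm(A-B); yaw=np.arctan2(d[1],d[0]); Y=np.array([-d[1],d[0]]); 
S=(A+B)[:2]/2+d[:2]*(.058-.0275)-.045*Y; print(yaw,'saddle',S, 'mark',at('scene',165/4+180-.4,224/4+130-.4,.056))
E
```

```text
[ 0.60247779 -0.1473036   0.008     ] [ 0.61366431 -0.03631719  0.008     ] 0.1115487456241728
-1.671248856038859 saddle [ 0.56023925 -0.11764388] mark [ 0.56029469 -0.12083589  0.056     ]
```

Saddle and mark agree to about 3 mm. Now the first pump stroke.

Request:
arm_command(hand=[-1, -1, -1, -1, -1, -1, -1, -1, -1, -1, -1, -1], translation=[[0, 0, 27], [0, 0, 26], [0, 0, 14], [1, 0, 10], [2, 0, 12], [2, 0, 12], [2, 0, 12], [0, 0, 12], [0, 0, 12], [0, 0, 12], [0, 0, 10], [0, 0, 8]], twist=[0, 0, 0, 0, 0, 0, 0, 0, 0, 0, 0, 0])

```text
clock: 11.2
position: [0.5796, 0.0871, 0.0715]
orientation: [2.345, 2.089, -0.003]
contact_force: [0.1, -2.7, 8.6]
gripper_width: 0.005
grip_force: 3.7
```

Request:
arm_command(hand=[-1, -1, -1], translation=[[0, 0, 4], [0, 0, 2], [0, 0, 0]], twist=[0, 0, 0])

```text
clock: 11.58
position: [0.5798, 0.0869, 0.0666]
orientation: [2.345, 2.088, -0.003]
contact_force: [-2.6, -3.6, 14.1]
gripper_width: 0.008
grip_force: 6.1
```

Request:
arm_command(hand=[-1, -1, -1], translation=[[0, 0, 2], [0, 0, 1], [0, 0, 0]], twist=[0, 0, 0])

```text
clock: 11.95
position: [0.5799, 0.0867, 0.0652]
orientation: [2.344, 2.087, -0.003]
contact_force: [-8.4, -6.2, 32.2]
gripper_width: 0.002
grip_force: 14.2
```

```bash
python3 - <<'E'
from h import *
s=manip.sense(); print(s['position'],s['contact_force'])
a=manip.snapshot('scene'); np.save('pics/s5.npy',a)
cv2.imwrite('pics/s5.png',cv2.resize(a[110:250,140:340],None,fx=4,fy=4,interpolation=cv2.INTER_CUBIC))
E
```

```text
[0.57988906 0.08671102 0.06523996] [-8.39567403 -6.19839553 32.21166167]
```

View pics/s5.png

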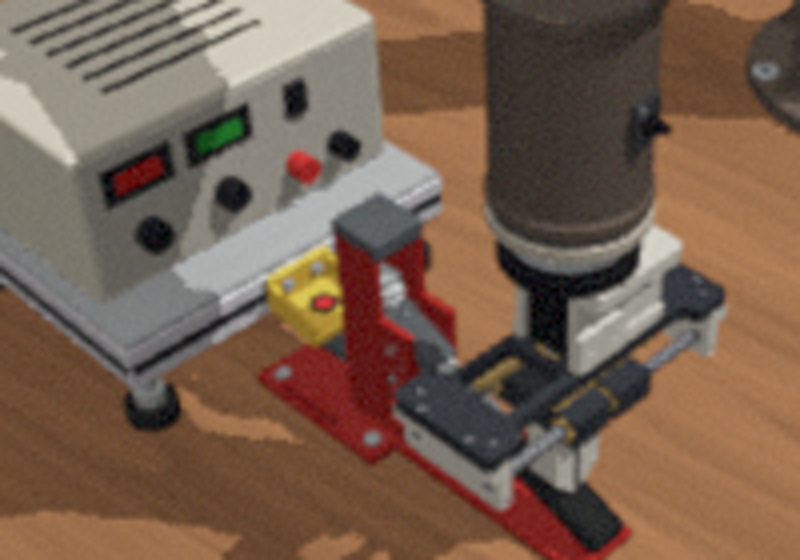

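The handle is on its bottom stop at TCP z ≈0.065, and the jack and stand haven't moved. Now I'll let it up and do the second stroke.

Request:
arm_command(hand=[-1, -1, -1, -1, -1, -1, -1, -1, -1, -1, -1, -1], translation=[[0, 0, -6], [0, 0, -10], [0, 0, -12], [0, 0, -12], [0, 0, -12], [-2, 0, -12], [-2, 0, -12], [-2, 0, -12], [-1, 0, -14], [0, 0, -24], [0, 0, 0], [0, 0, 0]], twist=[0, 0, 0, 0, 0, 0, 0, 0, 0, 0, 0, 0])

```text
clock: 13.5
position: [0.5787, 0.0817, 0.189]
orientation: [-2.344, -2.091, 0.001]
contact_force: [1.0, 0.1, -0.1]
gripper_width: 0.007
grip_force: 0.0
```

```bash
python3 - <<'E'
from h import *
p,R,s=pose(); print(p,s['contact_force'])
X=-R[:2,0]; C=np.array([.5620,-.0690])
print(to_tool((*(C-X*.150),.185),-1.683+np.pi/2))
a=manip.snapshot('scene'); cv2.imwrite('pics/s6.png',cv2.resize(a[110:250,140:340],None,fx=4,fy=4,interpolation=cv2.INTER_CUBIC))
E
```

```text
[0.57869043 0.08167873 0.18896064] [ 0.9730672   0.06214252 -0.0865    ]
(array([-1.6,  0.6,  4. ]), np.float64(-0.002), np.float64(-0.11402386472838387))
```

View pics/s6.png

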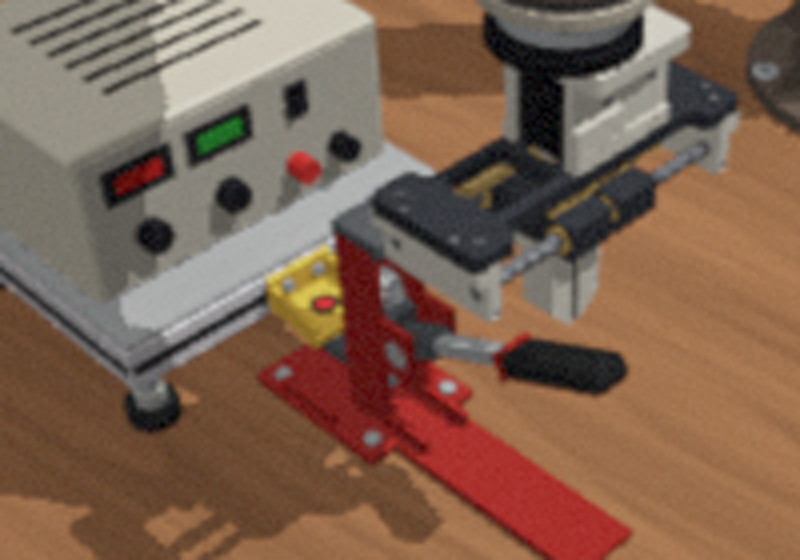

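The handle is fully back up and the jack hasn't shifted. This is the second stroke, slower, and it ends held down.

Request:
arm_command(hand=[-1, -1, -1, -1, -1, -1, -1, -1, -1, -1, -1, -1], translation=[[-1, 0, 12], [0, 0, 13], [1, 0, 12], [2, 0, 12], [2, 0, 12], [2, 0, 12], [0, 0, 12], [0, 0, 12], [0, 0, 10], [0, 0, 9], [0, 0, 6], [0, 0, 2]], twist=[0, 0, 0, 0, 0, 0, 0, 0, 0, 0, 0, 0])

```text
clock: 15.05
position: [0.5799, 0.087, 0.0657]
orientation: [2.344, 2.09, -0.001]
contact_force: [-5.7, -5.7, 25.9]
gripper_width: 0.007
grip_force: 11.2
```

Request:
arm_command(hand=[-1, -1, -1], translation=[[0, 0, 1], [0, 0, 0.5], [0, 0, 0]], twist=[0, 0, 0])

```text
clock: 15.42
position: [0.58, 0.0869, 0.0655]
orientation: [2.343, 2.089, -0.001]
contact_force: [-8.2, -5.1, 28.7]
gripper_width: 0.002
grip_force: 12.5
```

```bash
python3 - <<'E'
from h import *
s=manip.sense(); print(s['position'],s['contact_force'])
a=manip.snapshot('scene'); np.save('pics/s7.npy',a)
cv2.imwrite('pics/s7.png',cv2.resize(a[110:250,140:340],None,fx=4,fy=4,interpolation=cv2.INTER_CUBIC))
E
```

```text
[0.57997277 0.08689847 0.06547561] [-8.1854148  -5.09657077 28.736611  ]
```

View pics/s7.png

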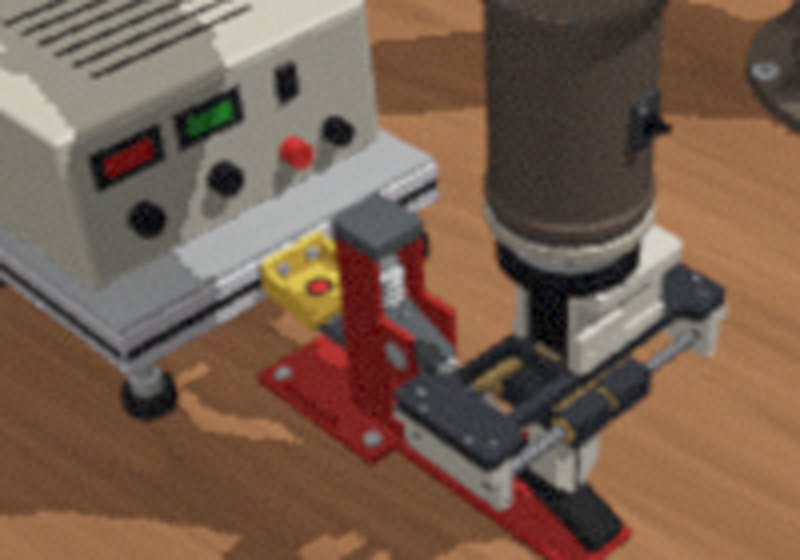

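The bracket mark moved from (323,303) to (318,287) and the foot is off the bench by about 4 raw pixels, roughly 10 mm. The handle is on its stop with 29 N on it, and the jack is unmoved. Handing in.

```bash
python3 -c "
from plant import manip
print(manip.job_done())"
```

```text
the job is handed in; nothing more can be done
None
```

I set the jack square under the bracket (saddle about 3 mm from the mark by camera), pumped it twice and handed the job in at about 15 s, with the handle held on its bottom stop at 29 N and the bracket side up by roughly 10 mm by eye; no verdict came back.

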